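# Clamp a food tin in the quick-release tin vise

## Robot

A 6-joint arm with a two-finger parallel gripper is mounted at the origin on a cart in front of the work surface, level with it; the furniture and walls round the work are solid. World frame = base frame: x ahead of the robot, y to its left, z up, the work surface at z = 0. Lengths are in m, angles in rad, forces in N, time in s.
With the tool pointing down it reaches from about 0.275 to 0.85 m from the base axis. Payload 5.2 kg.
Tool frame: the origin (TCP) lies midway between the tips of the shut fingers; the grasp point (between the pads) lies 19 mm behind it; x points along the fingers, z is the direction in which the jaws open and shut, and the axes are right-handed (so a half turn about x gives the same grasp; the last joint's range is limited). The gripper opens to 85 mm and grips with 20 to 120 N. Pads are 22 mm wide; open, the fingers measure 114 mm over their backs; the gripper's body (76 mm by 85 mm) begins 54 mm behind the grasp point. The pads swing forward as they close: fully open they stand 13 mm farther back than shut.
Start: joints at [-1.319, 0.259, 1.535, -0, 1.348, -0.203], TCP at [0.242, -0.494, 0.231] pointing down, gripper open.
Joint ranges: [-3.14, 3.14], [-0.91, 2.08], [0.19, 2.58], [-1.22, 4.36], [0.22, 2.71], [-3.12, 3.12]. Speed limits (rad/s): [2.57, 2.57, 3.14, 3.14, 3.14, 3.14].

## Interface

Orientations are given as a unit quaternion [w, x, y, z].
In Python, from rig import arm, cams gives the robot as it stands.
- The arm moves only by the shell command python3 -m crank 'ROWS' [FORCE]. ROWS is JSON, a list that holds one entry, the list of rows, each a list of 7 numbers: the opening, from -1 (shut) to 1 (fully open), then the shift along the world's x, y, z scaled (see below), then the turn, a rotation vector about the world's x, y, z scaled (see below). A call has 1 to 12 rows; each row shifts and turns the pose as measured when the row begins; what a row does not reach is not made up. The controller multiplies each number of a shift by 4 cm and each number of a turn by 0.12 rad. A row lasts 1/10 s, in which the tool goes at most 50 mm and 8.59 degrees, less where a joint would pass 70% of its speed; a pose out of reach is approached as far as the arm can. A call with a number of a shift or a turn outside -1 to 1 is refused whole. A call with a gripper value outside its range is refused whole. The fingers move at their own pace and stop on an object; FORCE is the grip in N (left out, the last holds). Time passes only in rows, so rows that do not move let the fingers close. It gives the time, the measured TCP pose, the force and the opening at its end, in the units of the state.
- arm.get_state(): the state, without advancing time (a new reading comes with each control period).
- cams.camera(name): name is "side" or "top"; returns the picture (420x560x3 uint8, red, green, blue); there is no depth.
- cams.get_calibration(name): a dict with "mtx" (3x3 intrinsics, pixels), "R" (3x3) and "t" (3): a world point X has camera coordinates R X + t. Camera axes: x right, y down, z forward; pixel columns grow to the right and rows downward; lengths in m; the calibration is good to about 2 mm. A picture is of the moment at which its call begins. get_calibration takes no time and is no camera call.
- arm.close_job(): hands the job in, once; it reports no verdict.
The state is a dict: "time_s": time; "joints": joint angles; "qvel": joint speeds; "joint_torque": joint torques, N m; "tcp_pos": TCP position; "tcp_rot": TCP orientation; "ft_force": force on the tool from outside, world axes, zero at the start; "torque": the same for the moment, N m; "grip_width": finger opening in m.
Only numpy, scipy, OpenCV 4.12 (cv2) and the standard library are available. Lean on these libraries where they do the work, as an engineer would, in place of code of your own. Each camera call takes 0.05 s, during which the arm holds its last target. There are 200 camera calls.

## Task

Clamp the tin in the tin vise, ready to be opened with one hand. Squeeze the red release lever against the black post and slide the jaw up until it has pushed the tin gently but fully into the V of the fixed jaw, then let the lever go so that the carriage locks there; only then turn the black wing knob clockwise about a sixth of a turn past the point where the jaw bears on the tin, so that it is held firmly but not overtightened. Leave the tin upright and do not disturb the spice jar, salt mill and mug.

Things in the scene. Friction and masses are not known exactly. Their poses are not given: they have to be found in the camera images.
- vise: tin vise fixed on the worktop: wooden base 130 (x) x 310 (y) x 14 mm high. Origin: on the underside, on the slide axis, 145 mm from the base's +y end. The carriage slides along the vise's +y towards the fixed grey V jaw at the +y end; z is up
- fixed_jaw: grey fixed jaw at the base's +y end, same origin and axes as the vise. It carries a V of two black rubber faces, 24 to 68 mm above the worktop, opening towards the vise's -y (each face turned 45 degrees off square). The V was set by hand somewhere in an 18 mm range and stays there; its setting is not measured: the seated tin's axis stands 59 to 78 mm along +y from the vise's origin
- tin: the work: unopened food tin, cream above and dark red below, upright cylinder 57 mm across, 72 mm high, loose, about 0.2 kg, standing on the wooden base short of the V. Origin: centre of its underside. It slides on the wood with about 1 to 3 N of friction
- jaw_pad: spring-mounted black rubber pad of the sliding jaw, 58 mm wide (x), from 32 to 68 mm above the worktop, flat. Its origin and axes are those of the carriage, on the slide axis, under the handle, on the worktop plane; the pad's face lies 60 mm along the vise's +y from this origin. Pushing the pad back takes 4 N per mm (12 mm travel)
- handle (a point): squeeze handle on the carriage: black post on the vise's +x side, red lever on its -x side, each 9 mm thick (x), 30 mm wide (y), tops 94 mm above the worktop, 35 mm over their outer faces. The point lies midway between them, 78 mm above the worktop; grip from above, fingers closing along the vise's x. The carriage top below is at 48 mm. The pad's face is 60 mm ahead (+y) with the knob backed off
- knob_grip (a point): black wing knob on the carriage, 78 mm behind the handle (vise's -y), turning about a vertical axis: bar 46 mm long (point's x), 12 mm thick (point's y), 30 mm high, top 90 mm above the worktop. The point is on the axis, 76 mm above the worktop; the point turns with the knob. Turning takes about 0.16 N m plus 0.004 N m per newton of clamping; it stays where it is left
- lever (a joint): angle of the red lever, rad: 0 released, about 0.19 fully squeezed (shuts the handle by about 7 mm against 10 to 13 N). Well squeezed, the carriage slides with about 1.5 N. Let go, the lever springs out and its toothed half-nut drops between the ribs of the rack (3.2 mm pitch), which can shift the carriage up to 1.6 mm either way (a little more backwards under load) and locks it
- knob (a joint): angle of the wing knob, rad: 0 backed off at the start, grows clockwise seen from above (tightening), up to 3. Each rad moves the jaw 4 mm towards the tin: once the pad bears on the tin, 0.1 rad adds about 1.6 N
- spice_jar: bystander: glass spice jar with a black lid, 41 mm across, 105 mm high, loose; origin centre of its underside
- salt_mill: bystander: small glass shaker with a grey top, 44 mm across, 90 mm high, loose; origin centre of its underside
- mug: bystander: green and cream mug, 83 x 117 x 94 mm, loose; origin centre of its underside
Mind the look-alikes: they are no part of the job. What is shaped like the tin but blue, orange or pink is not meant.

How it is judged:
On the way, in this order (a step that is already met when the one before it is completed fails the run):
1. with the lever squeezed and the knob not yet turned, the jaw pushes the tin into the V (contact force between fixed_jaw and tin above 1.5 N and value of joint lever above 0.06 rad and value of joint knob below 0.15 rad), for 0.05 s.
2. the lever is released and the carriage locked with the jaw at the tin (pad within about 2 mm of it), before the knob is turned far (y of tin in the frame of jaw_pad below 0.0907 m and value of joint lever below 0.04 rad and value of joint knob below 0.35 rad), for 0.2 s.
3. the knob is turned so that the jaw grips the tin firmly (value of joint knob above 0.4 rad and contact force between jaw_pad and tin above 10 N), for 0.2 s.
At the end, for the whole second after the job is handed in: the tin stands upright (within 0.1 rad) and at rest in the V (its axis within 6 mm of the vise's slide axis, pressed on the V with over 5 N), gripped with 10 to 34 N by the sliding jaw, the lever released and the knob turned at least 0.4 rad (all of step 3 and contact force between jaw_pad and tin below 34 N and contact force between fixed_jaw and tin above 5 N and value of joint lever below 0.03 rad and angle between tin's own z axis and vertical below 0.1 rad and linear speed of tin below 0.02 m/s and x of tin in the frame of fixed_jaw between -0.006 and 0.006 m); the robot touches nothing.
It fails at once if the jaw pushes the tin with more than 14 N before the knob is turned (contact force between jaw_pad and tin above 14 N and value of joint knob below 0.15 rad).
It fails at once if the jaw presses the tin with more than 34 N (contact force between jaw_pad and tin above 34 N).
It fails at once if the tin is tipped (angle between tin's own z axis and vertical above 0.25 rad).
It fails at once if the spice jar, salt mill or mug is moved more than 15 mm (distance of any of spice_jar, salt_mill, mug from where it was at the start of the episode above 0.015 m).
It also fails if it takes over 67 s, if anything falls off the work surface, if the arm or the gripper's body presses on something with over 40 N, if the wrist force passes 120 N, or if a joint passes its speed limit or range.

## Working session

There is one attempt and no reset: what is moved stays moved. The work goes in short steps, Python scripts to look and compute and a shell command to move; the robot and the scene stay as the last step left them, time stands still between calls to the robot, and variables do not carry over. Pictures are saved under pics/ and viewed, about 8 in all and at most 12, crops included, and the job is handed in when it is done.

```bash
mkdir -p pics; ls
python3 - <<'E'
from rig import arm,cams
import cv2,numpy as np
for n in("top","side"):
    im=cams.camera(n); cv2.imwrite(f"pics/{n}0.png",im[...,::-1]); c=cams.get_calibration(n); print(n,c)
s=arm.get_state(); print(s)
E
```

```text
pics
top {'mtx': array([[429.08891384,   0.        , 281.12472835],
       [  0.        , 429.08891384, 207.13428412],
       [  0.        ,   0.        ,   1.        ]]), 'R': array([[-0.00998455, -0.99994124,  0.00422272],
       [-0.99189393,  0.00936905, -0.12672275],
       [ 0.12667574, -0.00545376, -0.99192919]]), 't': array([0.13984374, 0.62801854, 0.86035422])}
side {'mtx': array([[383.35260171,   0.        , 279.46296277],
       [  0.        , 383.35260171, 205.56577244],
       [  0.        ,   0.        ,   1.        ]]), 'R': array([[ 0.99360859, -0.11022405, -0.02434378],
       [-0.06050282, -0.33796776, -0.93921095],
       [ 0.09529622,  0.93468093, -0.34247654]]), 't': array([-0.62011154,  0.17696354,  0.69886491])}
{'time_s': 0.1, 'joints': array([-1.31878327e+00,  2.59299297e-01,  1.53598485e+00,  6.72144926e-06,
        1.34799067e+00, -2.02788065e-01]), 'qvel': array([ 1.57669239e-03, -3.49246305e-03, -3.36421066e-03, -6.94836049e-05,
       -1.67114852e-03,  7.09323428e-05]), 'joint_torque': array([ 2.60134570e-03, -4.46969569e+01, -2.91248918e+01, -8.14730640e-06,
        6.27305606e-03,  4.08838872e-06]), 'tcp_pos': array([ 0.24151426, -0.49360795,  0.23053762]), 'tcp_rot': array([ 0.59942109,  0.37481703,  0.60027942, -0.37399355]), 'ft_force': array([ 0.76630528,  0.72432562, -0.41924797]), 'torque': array([-0.04399382, -0.02847714,  0.00704594]), 'grip_width': 0.08562793483010375}
```

View pics/top0.png

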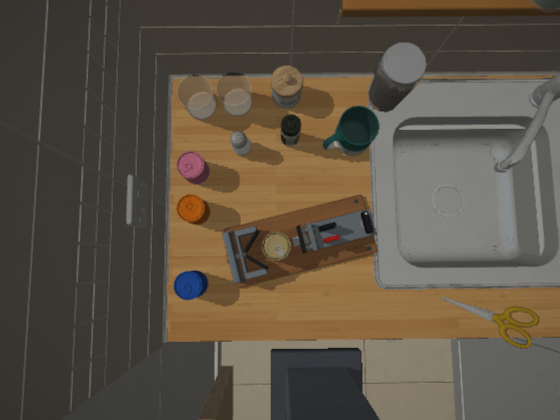

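View pics/side0.png

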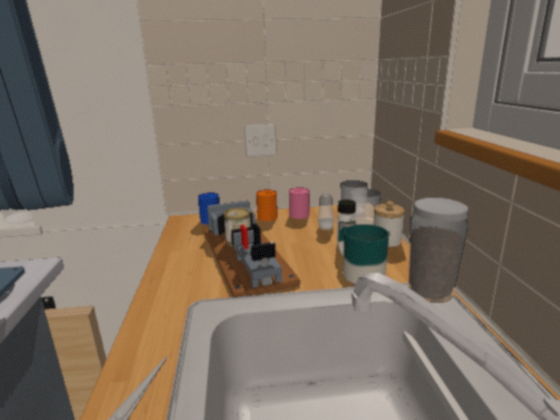

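Top view: the vise runs from the fixed V jaw (≈245,252) to the knob (≈367,222), with the red lever at (331,239) and the black post at (327,227). The tin is at (277,247). The mug, jar and mill are all above row 155. I'll measure from enlarged crops.

```bash
cat > h.py <<'E'
import numpy as np,cv2
from rig import arm,cams
def ray(n,u,v,z):
    c=cams.get_calibration(n); d=c["R"].T@np.linalg.inv(c["mtx"])@[u,v,1]; o=-c["R"].T@c["t"]
    return o+d*(z-o[2])/d[2]
def crop(n,im,x0,y0,x1,y1,f,name):
    cv2.imwrite(f"pics/{name}.png",cv2.resize(im[y0:y1,x0:x1,::-1],None,fx=f,fy=f,interpolation=cv2.INTER_CUBIC))
E
python3 - <<'E'
from h import *
im=cv2.imread("pics/top0.png")[...,::-1]
crop("top",im,220,190,380,290,5,"topc")
hsv=cv2.cvtColor(np.ascontiguousarray(im),cv2.COLOR_RGB2HSV); H,S,V=[hsv[...,i].astype(int) for i in range(3)]
def comps(m,name,z):
    m=m.astype(np.uint8); m[:190]=0;m[295:]=0;m[:,:215]=0;m[:,385:]=0
    n,l,s,c=cv2.connectedComponentsWithStats(m)
    for i in range(1,n):
        if s[i,4]>15:
            r=cv2.minAreaRect(np.argwhere(l==i)[:,::-1].astype(np.float32))
            print(name,s[i],c[i].round(1),[np.round(k,1) for k in r],ray("top",*c[i],z).round(4))
comps(((H<6)|(H>174))&(S>190)&(V>120),"red",.094)
comps((V<32),"black",.09)
comps((V>120)&(S<140)&(H>15)&(H<35),"cream",.072)
E
```

```text
red [325 236  14   6  43] [331.4 238.1] [array([331.5, 238.1]), array([ 2.9, 13.6]), np.float64(76.0)] [0.5604 0.0365 0.094 ]
black [361 212  12  21 138] [366.7 222.9] [array([366.7, 222.1]), array([21.4,  7. ]), np.float64(74.1)] [ 0.5899 -0.0344  0.09  ]
black [319 223  17   8  80] [326.7 226.7] [array([326.8, 226.6]), array([ 4.9, 16.8]), np.float64(74.1)] [0.5833 0.0448 0.09  ]
black [297 226   9  27  66] [301.2 240.2] [array([301., 239.]), array([26.7,  2.9]), np.float64(76.0)] [0.5572 0.0953 0.09  ]
black [245 231  14  21  71] [251.4 240.9] [array([251.4, 240.9]), array([ 3.2, 23.8]), np.float64(29.4)] [0.5568 0.1929 0.09  ]
black [246 256  22  13  50] [257.  262.1] [array([256.5, 261.9]), array([24.2,  2.1]), np.float64(31.0)] [0.5155 0.1821 0.09  ]
cream [ 215  190  157   35 2024] [271.7 201. ] [array([293., 207.]), array([ 34., 156.]), np.float64(90.0)] [0.6379 0.1528 0.072 ]
cream [373 190  12  95 647] [380.6 230.6] [array([378.5, 237. ]), array([94., 11.]), np.float64(90.0)] [ 0.5758 -0.0656  0.072 ]
cream [215 231   8   9  37] [218.8 234.2] [array([219.1, 234.3]), array([9.4, 5.8]), np.float64(26.6)] [0.5718 0.2594 0.072 ]
cream [265 235  22  23 401] [275.6 245.6] [array([275.5, 246. ]), array([22., 21.]), np.float64(90.0)] [0.5478 0.1458 0.072 ]
cream [215 241  12  15 117] [220.1 249.9] [array([220.5, 248. ]), array([11., 14.]), np.float64(0.0)] [0.5405 0.2565 0.072 ]
cream [215 264  17  14 155] [222.5 270.4] [array([223. , 270.5]), array([13., 16.]), np.float64(90.0)] [0.4998 0.2515 0.072 ]
cream [ 289  264   89   23 1262] [338.7 274.6] [array([333.4, 273.6]), array([88.1, 21.8]), np.float64(2.0)] [0.4893 0.0211 0.072 ]
cream [239 290  84   5 167] [280.8 293.4] [array([280.5, 292. ]), array([83.,  4.]), np.float64(-0.0)] [0.4538 0.1362 0.072 ]
cream [329 290  56   5 166] [357.8 292.8] [array([356.5, 292. ]), array([ 4., 55.]), np.float64(90.0)] [ 0.4535 -0.0156  0.072 ]
```

View pics/topc.png

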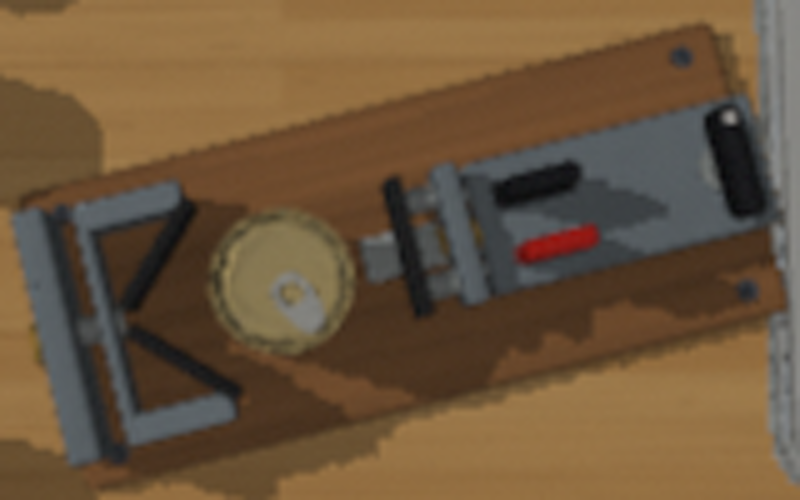

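Run:
```python
from h import *
from scipy.spatial.transform import Rotation as Rt
P=lambda x,y,z: ray("top",220+x/5-.4,190+y/5-.4,z)[:2]
for a,b,z in(((25,205),(712,25),.014),((495,195),(578,172),.094),((712,110),(742,215),.09),((390,180),(422,312),.068),((20,212),(80,460),.068)):
    d=P(*b,z)-P(*a,z); print(a,b,P(*a,z).round(4),P(*b,z).round(4),np.hypot(*d).round(4),np.degrees(np.arctan2(d[0],-d[1])).round(1))
th=np.radians(14.0); vy=np.array([-np.sin(th),np.cos(th)]); vx=np.array([np.cos(th),np.sin(th)])
r=P(600,238,.094);b=P(580,176,.094); print("ends",r,b,(b-r)@vx,(b-r)@vy)
h=(r+b)/2+.015*vy; k=P(734,160,.09); t=P(282,282,.072); p=(P(390,180,.068)+P(422,312,.068))/2
V=P(128,318,.068)
print("handle",h,"knob",k,"tin",t)
for n,q in(("knob",k),("tin",t),("padtop",p),("Vapex",V)): print(n,((q-h)@vx).round(4),((q-h)@vy).round(4))
s=arm.get_state(); q=s["tcp_rot"]; R=Rt.from_quat([q[1],q[2],q[3],q[0]]).as_matrix(); print(R.round(3), "z axis yaw",np.degrees(np.arctan2(R[1,2],R[0,2])))
```

```text
(25, 205) (712, 25) [0.5831 0.2551] [ 0.6584 -0.042 ] 0.3065 14.2
(495, 195) (578, 172) [0.5793 0.0611] [0.5881 0.0283] 0.0339 14.9
(712, 110) (742, 215) [ 0.6125 -0.0259] [ 0.5708 -0.0363] 0.0429 -76.0
(390, 180) (422, 312) [0.5878 0.101 ] [0.5346 0.0889] 0.0545 -77.2
(20, 212) (80, 460) [0.5763 0.2503] [0.4775 0.2258] 0.1018 -76.1
ends [0.56212211 0.02040013] [0.58648438 0.02758432] 0.025376627606331758 0.0010770291303563648
handle [0.57067442 0.03854666] knob [ 0.59256738 -0.03389055] tin [0.54702207 0.14493516]
knob 0.0037 -0.0756
tin 0.0028 0.109
padtop 0.0045 0.057
Vapex 0.0045 0.1722
[[-0.     0.898  0.439]
 [ 0.002  0.439 -0.898]
 [-1.     0.    -0.002]] z axis yaw -63.94188433515957
```

```bash
python3 -m crank '[[[1,0.7,1,0,0,0,0.945],[1,0.7,1,0,0,0,0.945],[1,0.7,1,0,0,0,0.945],[1,0.7,1,0,0,0,0.945],[1,0.7,1,0,0,0,0.945],[1,0.7,1,0,0,0,0.945],[1,0.7,1,0,0,0,0.945],[1,0.7,1,0,0,0,0.945],[1,0.7,1,0,0,0,0.945],[1,0.7,1,0,0,0,0.945],[1,0.7,1,0,0,0,0.945],[1,0.7,1,0,0,0,0.945]]]' 25
cat > st.py <<'E'
from h import *
from scipy.spatial.transform import Rotation as Rt
th=np.radians(14.2); vy=np.array([-np.sin(th),np.cos(th)]); vx=np.array([np.cos(th),np.sin(th)]); H=np.array([.5735,.0385])
def st(tx=.577,ty=.0395,tz=.06,tyaw=14.2):
    s=arm.get_state(); q=s["tcp_rot"]; R=Rt.from_quat([q[1],q[2],q[3],q[0]]).as_matrix(); p=s["tcp_pos"]; f=s["ft_force"]
    yaw=np.degrees(np.arctan2(R[1,2],R[0,2])); tilt=R[:,0]
    print("t",round(s["time_s"],2),"tcp",p.round(4),"vise xy rel handle(mm)",((p[:2]-H)@vx*1e3).round(1),((p[:2]-H)@vy*1e3).round(1),"yaw",yaw.round(1),"down",tilt.round(3),"f",f.round(1),"fvx,fvy",(f[:2]@vx).round(1),(f[:2]@vy).round(1),"Mz",s["torque"].round(2),"w",round(s["grip_width"]*1e3,1),"q6",s["joints"][5].round(2))
    print("units to go",((np.array([tx,ty,tz])-p)/.04).round(3),"turn z",(np.radians(tyaw-yaw)/.12).round(2))
if __name__=="__main__":
    import sys; st(*map(float,sys.argv[1:]))
E
python3 st.py
```

```text
time_s: 1.3
tcp_pos: [0.5774, -0.0027, 0.2259]
tcp_rot: [0.697, -0.101, 0.702, 0.101]
ft_force: [0.1, -0.0, 0.1]
grip_width: 0.0855
t 1.3 tcp [ 0.5774 -0.0027  0.2259] vise xy rel handle(mm) -6.3 -40.9 yaw 16.4 down [-0.007 -0.001 -1.   ] f [ 0.1 -0.   0.1] fvx,fvy 0.1 -0.1 Mz [-0.02 -0.06  0.03] w 85.5 q6 -0.48
units to go [-0.011  1.055 -4.147] turn z -0.32
```

```bash
python3 -m crank '[[[1,0,0.55,0,0,0,-0.2],[1,0,0.5,0,0,0,-0.12],[1,0,0,-0.8,0,0,0],[1,0,0,-0.8,0,0,0],[1,0,0,-0.8,0,0,0],[1,0,0,-0.6,0,0,0],[1,0,0,-0.6,0,0,0],[1,0,0,0,0,0,0]]]'; python3 st.py
python3 - <<'E'
from h import *
a=cams.camera("top")[180:300,220:400];b=cams.camera("side")[190:310,180:330]
f=lambda i:cv2.resize(i[...,::-1],None,fx=2.6,fy=2.6,interpolation=cv2.INTER_CUBIC)
cv2.imwrite("pics/p4.png",np.hstack([f(a)[:312],f(b)[:312]])[:, :800] if 0 else cv2.resize(np.hstack([f(a),f(b)]),(800,int(312*800/858))))
E
```

```text
time_s: 2.1
tcp_pos: [0.5781, 0.0505, 0.0739]
tcp_rot: [0.698, -0.091, 0.704, 0.093]
ft_force: [-0.6, -0.5, -0.7]
grip_width: 0.0854
t 2.1 tcp [0.5781 0.0505 0.0739] vise xy rel handle(mm) 7.4 10.5 yaw 15.0 down [-0.009  0.001 -1.   ] f [-0.6 -0.5 -0.7] fvx,fvy -0.7 -0.4 Mz [0.06 0.02 0.02] w 85.4 q6 -0.37
units to go [-0.027 -0.274 -0.347] turn z -0.12
```

View pics/p4.png

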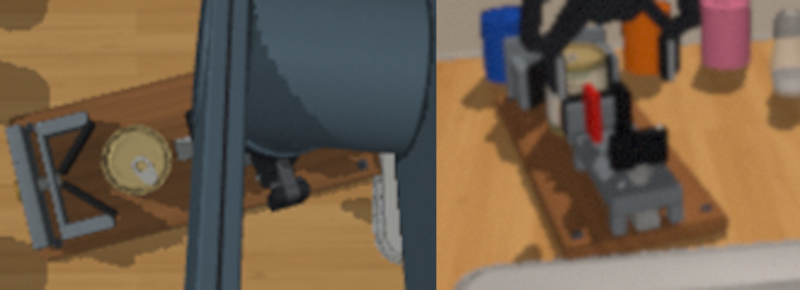

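The fingers straddle the handle: the left tip is at about (540,90) and the right at about (670,60), with the lever and post between them. I'll centre the gripper, lower it and squeeze.

```bash
python3 -m crank '[[[1,-0.03,-0.28,-0.3,0,0,-0.12],[1,0,0,-0.05,0,0,0],[1,0,0,0,0,0,0]]]'; python3 st.py; python3 -m crank '[[[-0.15,0,0,0,0,0,0],[-0.15,0,0,0,0,0,0],[-0.15,0,0,0,0,0,0],[-0.15,0,0,0,0,0,0]]]' 25; python3 st.py
```

```text
time_s: 2.5
tcp_pos: [0.5824, 0.0374, 0.0663]
tcp_rot: [0.703, -0.087, 0.7, 0.087]
ft_force: [0.1, -0.2, 0.3]
grip_width: 0.0857
t 2.5 tcp [0.5824 0.0374 0.0663] vise xy rel handle(mm) 8.4 -3.3 yaw 14.1 down [ 0.004 -0.    -1.   ] f [ 0.1 -0.2  0.3] fvx,fvy 0.0 -0.3 Mz [ 0.02  0.02 -0.01] w 85.7 q6 -0.37
units to go [-0.136  0.053 -0.157] turn z 0.01
time_s: 2.9
tcp_pos: [0.576, 0.0358, 0.0678]
tcp_rot: [0.698, -0.088, 0.705, 0.087]
ft_force: [-12.2, -5.8, 7.7]
grip_width: 0.0363
t 2.9 tcp [0.576  0.0358 0.0678] vise xy rel handle(mm) 1.7 -3.2 yaw 14.2 down [-0.009 -0.003 -1.   ] f [-12.2  -5.8   7.7] fvx,fvy -13.3 -2.6 Mz [-0.81  2.26  0.08] w 36.3 q6 -0.37
units to go [ 0.026  0.092 -0.196] turn z 0.0
```

```bash
python3 -m crank '[[[-1,0,0,0,0,0,0],[-1,0,0,0,0,0,0],[-1,0,0,0,0,0,0],[-1,0,0,0,0,0,0]]]' 30; python3 st.py
```

```text
time_s: 3.3
tcp_pos: [0.5764, 0.0359, 0.0685]
tcp_rot: [0.699, -0.088, 0.705, 0.086]
ft_force: [1.1, -0.0, -0.7]
grip_width: 0.0275
t 3.3 tcp [0.5764 0.0359 0.0685] vise xy rel handle(mm) 2.2 -3.2 yaw 14.2 down [-0.008 -0.003 -1.   ] f [ 1.1 -0.  -0.7] fvx,fvy 1.1 -0.3 Mz [-0.15  0.37 -0.19] w 27.5 q6 -0.37
units to go [ 0.015  0.09  -0.213] turn z 0.01
```

```bash
python3 -m crank '[[[-1,-0.03,0.12,0,0,0,0],[-1,-0.03,0.12,0,0,0,0],[-1,-0.03,0.12,0,0,0,0],[-1,-0.03,0.12,0,0,0,0],[-1,0,0,0,0,0,0]]]'; python3 st.py
```

```text
time_s: 3.8
tcp_pos: [0.5713, 0.0566, 0.0685]
tcp_rot: [0.699, -0.088, 0.705, 0.086]
ft_force: [2.2, -1.1, -1.7]
grip_width: 0.0277
t 3.8 tcp [0.5713 0.0566 0.0685] vise xy rel handle(mm) 2.3 18.0 yaw 14.2 down [-0.008 -0.004 -1.   ] f [ 2.2 -1.1 -1.7] fvx,fvy 1.9 -1.6 Mz [-0.15  0.33 -0.12] w 27.7 q6 -0.34
units to go [ 0.142 -0.426 -0.213] turn z 0.01
```

```bash
python3 -m crank '[[[-1,-0.025,0.1,0,0,0,0],[-1,-0.025,0.1,0,0,0,0],[-1,-0.025,0.1,0,0,0,0],[-1,0,0,0,0,0,0]]]'; python3 st.py;python3 - <<'E'
from h import *
im=cams.camera("top"); crop("top",im,220,190,380,290,4,"topd")
E
```

```text
time_s: 4.2
tcp_pos: [0.5682, 0.0694, 0.0685]
tcp_rot: [0.699, -0.088, 0.704, 0.086]
ft_force: [1.5, 0.1, -0.4]
grip_width: 0.0277
t 4.2 tcp [0.5682 0.0694 0.0685] vise xy rel handle(mm) 2.4 31.2 yaw 14.2 down [-0.007 -0.004 -1.   ] f [ 1.5  0.1 -0.4] fvx,fvy 1.5 -0.2 Mz [-0.1   0.36 -0.24] w 27.7 q6 -0.31
units to go [ 0.221 -0.746 -0.213] turn z 0.01
```

View pics/topd.png

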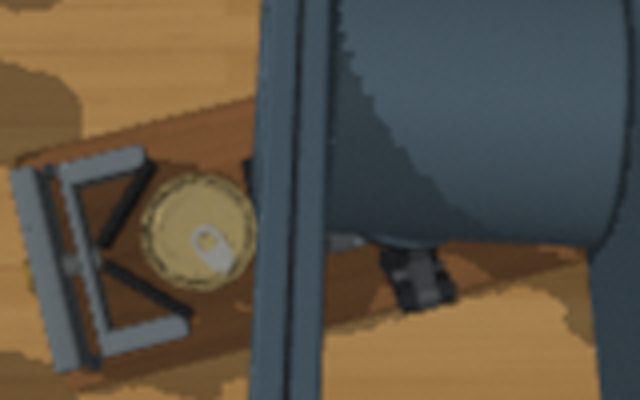

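The tin has moved about 13 mm with the jaw and is centred at about (270,248). Roughly 9 mm are left to the V, so I'll creep from here.

```bash
python3 -m crank '[[[-1,-0.018,0.073,0,0,0,0],[-1,-0.018,0.073,0,0,0,0],[-1,0,0,0,0,0,0]]]' >/dev/null; python3 st.py;python3 -m crank '[[[-1,-0.006,0.024,0,0,0,0],[-1,0,0,0,0,0,0]]]'>/dev/null; python3 st.py; python3 -m crank '[[[-1,-0.006,0.024,0,0,0,0],[-1,0,0,0,0,0,0]]]'>/dev/null; python3 st.py
```

```text
t 4.55 tcp [0.5667 0.0753 0.0685] vise xy rel handle(mm) 2.5 37.4 yaw 14.2 down [-0.007 -0.004 -1.   ] f [ 1.2  1.1 -1.8] fvx,fvy 1.4 0.8 Mz [-0.07  0.39 -0.21] w 27.9 q6 -0.3
units to go [ 0.257 -0.896 -0.212] turn z 0.01
t 4.75 tcp [0.5665 0.0764 0.0685] vise xy rel handle(mm) 2.5 38.4 yaw 14.2 down [-0.007 -0.004 -1.   ] f [ 1.1 -0.1 -1.4] fvx,fvy 1.1 -0.4 Mz [-0.17  0.33 -0.14] w 28.2 q6 -0.3
units to go [ 0.263 -0.922 -0.213] turn z 0.01
t 4.95 tcp [0.5662 0.0773 0.0685] vise xy rel handle(mm) 2.5 39.4 yaw 14.1 down [-0.007 -0.004 -1.   ] f [ 1.8 -0.5 -2.6] fvx,fvy 1.6 -0.9 Mz [-0.12  0.38 -0.18] w 27.7 q6 -0.3
units to go [ 0.269 -0.944 -0.212] turn z 0.01
```

```bash
for i in 1; do python3 -m crank '[[[-1,-0.006,0.024,0,0,0,0],[-1,0,0,0,0,0,0]]]'>/dev/null; python3 st.py; done;  python3 -m crank '[[[-1,-0.006,0.024,0,0,0,0],[-1,0,0,0,0,0,0]]]'>/dev/null; python3 st.py;  python3 -m crank '[[[-1,-0.006,0.024,0,0,0,0],[-1,0,0,0,0,0,0]]]'>/dev/null; python3 st.py
```

```text
t 5.15 tcp [0.566  0.0782 0.0685] vise xy rel handle(mm) 2.5 40.3 yaw 14.1 down [-0.007 -0.005 -1.   ] f [ 1.3 -0.  -1.2] fvx,fvy 1.2 -0.3 Mz [-0.17  0.33 -0.13] w 27.8 q6 -0.3
units to go [ 0.275 -0.967 -0.212] turn z 0.01
t 5.35 tcp [0.5658 0.079  0.0685] vise xy rel handle(mm) 2.5 41.2 yaw 14.1 down [-0.007 -0.005 -1.   ] f [ 2.9 -0.9 -1.7] fvx,fvy 2.6 -1.6 Mz [-0.25  0.35 -0.15] w 27.7 q6 -0.3
units to go [ 0.279 -0.988 -0.213] turn z 0.01
t 5.55 tcp [0.5657 0.0794 0.0685] vise xy rel handle(mm) 2.5 41.6 yaw 14.1 down [-0.007 -0.006 -1.   ] f [ 2.1 -1.9 -2.3] fvx,fvy 1.6 -2.3 Mz [-0.43  0.35 -0.17] w 27.9 q6 -0.29
units to go [ 0.282 -0.998 -0.212] turn z 0.01
```

```bash
python3 -m crank '[[[-1,-0.006,0.024,0,0,0,0],[-1,0,0,0,0,0,0]]]'>/dev/null; python3 st.py;  python3 -m crank '[[[-1,-0.006,0.024,0,0,0,0],[-1,0,0,0,0,0,0]]]'>/dev/null; python3 st.py
```

```text
t 5.75 tcp [0.5657 0.0796 0.0685] vise xy rel handle(mm) 2.5 41.8 yaw 14.1 down [-0.007 -0.007 -1.   ] f [ 1.1 -2.4 -2. ] fvx,fvy 0.5 -2.6 Mz [-0.43  0.3  -0.18] w 27.5 q6 -0.29
units to go [ 0.283 -1.003 -0.213] turn z 0.01
t 5.95 tcp [0.5657 0.0797 0.0685] vise xy rel handle(mm) 2.5 41.9 yaw 14.1 down [-0.006 -0.008 -1.   ] f [ 2.3 -3.5 -1.8] fvx,fvy 1.3 -4.0 Mz [-0.56  0.33 -0.15] w 28.1 q6 -0.29
units to go [ 0.283 -1.005 -0.213] turn z 0.01
```

```bash
python3 -m crank '[[[-1,-0.006,0.024,0,0,0,0],[-1,-0.006,0.024,0,0,0,0]]]'>/dev/null; python3 st.py;  python3 -m crank '[[[-1,-0.008,0.03,0,0,0,0],[-1,-0.008,0.03,0,0,0,0]]]'>/dev/null; python3 st.py
python3 - <<'E'
from h import *
im=cams.camera("top"); crop("top",im,220,190,380,290,4,"tope")
E
```

```text
t 6.15 tcp [0.5656 0.0801 0.0686] vise xy rel handle(mm) 2.5 42.2 yaw 14.1 down [-0.006 -0.011 -1.   ] f [ 2.4 -6.3 -2.2] fvx,fvy 0.7 -6.7 Mz [-1.07  0.15 -0.24] w 27.5 q6 -0.29
units to go [ 0.285 -1.015 -0.214] turn z 0.01
t 6.35 tcp [0.5656 0.0803 0.0686] vise xy rel handle(mm) 2.6 42.5 yaw 14.1 down [-0.005 -0.014 -1.   ] f [ 2.  -7.2 -2.9] fvx,fvy 0.2 -7.5 Mz [-1.3   0.09 -0.25] w 27.7 q6 -0.28
units to go [ 0.286 -1.02  -0.216] turn z 0.01
```

View pics/tope.png

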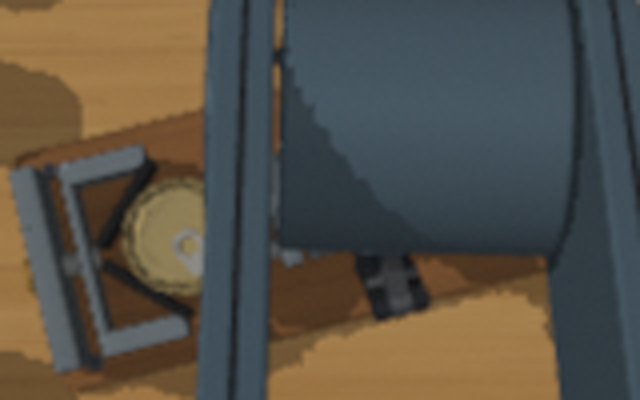

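The tin sits against both V faces (left edge at about (250,248), apex at about (246,253)), with roughly 7 N at the hand and about 6 N at the pad. I'll release the lever gradually and keep a light push on.

```bash
python3 -m crank '[[[-0.3,-0.006,0.024,0,0,0,0],[-0.25,-0.006,0.024,0,0,0,0],[-0.2,-0.005,0.02,0,0,0,0]]]'; python3 st.py;  python3 -m crank '[[[-0.16,-0.005,0.02,0,0,0,0],[-0.12,0,0,0,0,0,0],[-0.1,0,0,0,0,0,0]]]'>/dev/null; python3 st.py
```

```text
time_s: 6.7
tcp_pos: [0.5626, 0.08, 0.0681]
tcp_rot: [0.698, -0.094, 0.706, 0.081]
ft_force: [0.7, -6.5, 0.2]
grip_width: 0.0342
t 6.7 tcp [0.5626 0.08   0.0681] vise xy rel handle(mm) -0.4 42.9 yaw 14.2 down [-0.009 -0.019 -1.   ] f [ 0.7 -6.5  0.2] fvx,fvy -0.9 -6.4 Mz [-0.94 -0.22 -0.11] w 34.2 q6 -0.28
units to go [ 0.36  -1.013 -0.202] turn z 0.0
t 7.0 tcp [0.5617 0.0826 0.0684] vise xy rel handle(mm) -0.6 45.6 yaw 14.2 down [-0.01  -0.017 -1.   ] f [-0.3  0.4 -0.3] fvx,fvy -0.2 0.4 Mz [0.03 0.03 0.02] w 38.7 q6 -0.28
units to go [ 0.383 -1.077 -0.209] turn z 0.0
```

```bash
python3 -m crank '[[[0.3,0,0,0,0,0,0],[0.9,0,0,0.3,0,0,0],[0.9,0,0,0.8,0,0,0],[0.9,0,0,1,0,0,0],[0.9,0,-0.9,0.6,0,0,0.9],[0.9,0,-1,0,0,0,0.9],[0.9,0,-1,0,0,0,0.9],[0.9,0,-1,0,0,0,0.9],[0.9,0,-1,0,0,0,0.9],[0.9,0,-0.6,0,0,0,0.9],[0.9,0,0,0,0,0,0.9]]]'; python3 st.py;python3 - <<'E'
from h import *
im=cams.camera("top"); crop("top",im,220,190,380,290,5,"topf")
E
```

```text
time_s: 8.1
tcp_pos: [0.5627, -0.1424, 0.1921]
tcp_rot: [0.615, -0.36, 0.612, 0.342]
ft_force: [-0.1, 0.5, 0.8]
grip_width: 0.0808
t 8.1 tcp [ 0.5627 -0.1424  0.1921] vise xy rel handle(mm) -54.8 -172.7 yaw 59.6 down [ 0.017 -0.02  -1.   ] f [-0.1  0.5  0.8] fvx,fvy 0.1 0.5 Mz [ 0.06 -0.    0.02] w 80.8 q6 -1.47
units to go [ 0.357  4.547 -3.303] turn z -6.6
```

View pics/topf.png

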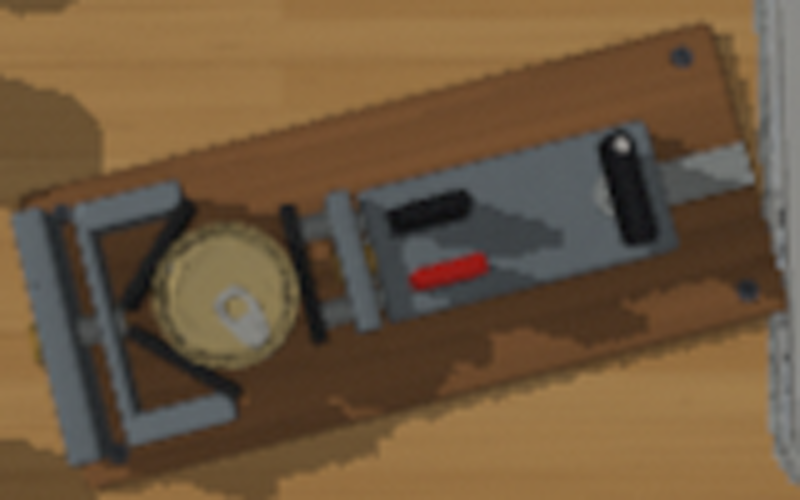

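The tin is now seated in the V at about (266,249) and the pad sits against it at about x=280. The lever is out and the knob is at about (346,227). Next I measure how far the carriage shifted and how much the pad is compressed.

Run:
```python
from h import *
from st import vx,vy,H
def blobs(im):
    g=cv2.cvtColor(np.ascontiguousarray(im),cv2.COLOR_RGB2HSV); V=g[...,2].astype(float)
    big=cv2.resize(V[190:290,220:380],None,fx=5,fy=5,interpolation=cv2.INTER_CUBIC)
    n,l,s,c=cv2.connectedComponentsWithStats((big<42).astype(np.uint8))
    out=[]
    for i in range(1,n):
        if s[i,4]>800:
            r=cv2.minAreaRect(np.argwhere(l==i)[:,::-1].astype(np.float32)); out.append((np.array(r[0])/5+[219.6,189.6],np.round(r[1],0),s[i,4]))
    return sorted(out,key=lambda o:-o[0][0])
for im in(cv2.imread("pics/top0.png")[...,::-1],cams.camera("top")):
    for c,r,a in blobs(im):
        p={True:.09}.get(c[0]>340,.09); q=ray("top",*c,.09 )[:2]; q68=ray("top",*c,.06)[:2]
        print(c.round(2),r,a,"z90",q.round(4),"vise",((q-H)@vx*1e3).round(1),((q-H)@vy*1e3).round(1)," z60 vise y",((q68-H)@vy*1e3).round(1))
    print()
```

```text
[366.71 222.04] [112.  40.] 3751 z90 [ 0.5917 -0.0345] vise -0.3 -75.2  z60 vise y -81.9
[326.93 226.7 ] [29. 89.] 2322 z90 [0.5832 0.0442] vise 10.8 3.2  z60 vise y -0.7
[300.83 239.17] [139.  22.] 2402 z90 [0.5592 0.096 ] vise 0.3 59.3  z60 vise y 57.4
[256.45 261.86] [127.  16.] 1825 z90 [0.516  0.1831] vise -20.3 154.3  z60 vise y 155.9
[251.2 240.8] [ 23. 126.] 2458 z90 [0.557  0.1933] vise 22.0 154.1  z60 vise y 155.6

[345.23 227.42] [113.  37.] 3425 z90 [0.5815 0.0082] vise 0.3 -31.3  z60 vise y -36.4
[305.6  232.19] [28. 85.] 2218 z90 [0.5728 0.0864] vise 11.1 46.6  z60 vise y 44.3
[280.37 244.4 ] [140.  17.] 1985 z90 [0.5494 0.1362] vise 0.6 100.6  z60 vise y 100.3
[256.43 261.86] [127.  16.] 1596 z90 [0.516  0.1832] vise -20.3 154.4  z60 vise y 155.9
[251.17 240.84] [ 22. 126.] 2060 z90 [0.5569 0.1934] vise 21.9 154.2  z60 vise y 155.7
```

```bash
python3 st.py .582 .007 .062 104.2; python3 -m crank '[[[0.2,0.08,0.5,0,0,0,0.6],[0.2,0.08,0.6,0,0,0,0.6],[0.2,0.08,0.6,0,0,0,0.6],[0.2,0.08,0.6,0,0,0,0.6],[0.2,0.08,0.6,0,0,0,0.6],[0.2,0.08,0.6,0,0,0,0.6],[0.2,0,0,-0.5,0,0,0.6],[0.2,0,0,0,0,0,0]]]'>/dev/null; python3 st.py .582 .007 .062 104.2
```

```text
t 8.2 tcp [ 0.5627 -0.14    0.1921] vise xy rel handle(mm) -54.3 -170.4 yaw 59.4 down [ 0.017 -0.019 -1.   ] f [ 0.7 -0.7 -0.4] fvx,fvy 0.5 -0.9 Mz [ 0.02 -0.03  0.01] w 80.9 q6 -1.46
units to go [ 0.484  3.676 -3.252] turn z 6.51
t 9.0 tcp [0.5818 0.0121 0.1771] vise xy rel handle(mm) 1.6 -27.7 yaw 88.2 down [ 0.029 -0.005 -1.   ] f [-0.3 -0.7 -1.4] fvx,fvy -0.5 -0.6 Mz [-0.    0.05 -0.04] w 51.3 q6 -1.71
units to go [ 0.005 -0.126 -2.879] turn z 2.33
```

```bash
python3 -m crank '[[[0.2,0,-0.12,0,0,0.12,0.8],[0.2,0,0,0,0,0.12,0.8],[0.2,0,0,0,0,0,0.8],[0.2,0,0,0,0,0,0]]]'>/dev/null; python3 st.py .582 .007 .062 104.2
```

```text
t 9.4 tcp [0.582  0.0095 0.1811] vise xy rel handle(mm) 1.1 -30.1 yaw 104.5 down [ 0.002 -0.002 -1.   ] f [ 0.  -0.5 -0.7] fvx,fvy -0.1 -0.5 Mz [ 0.01 -0.03  0.03] w 51.3 q6 -2.0
units to go [ 1.000e-03 -6.400e-02 -2.978e+00] turn z -0.05
```

```bash
python3 -m crank '[[[0.2,0,-0.06,-0.6,0,0,0],[0.2,0,0,-0.7,0,0,0],[0.2,0,0,-0.7,0,0,0],[0.2,0,0,-0.5,0,0,0],[0.2,0,0,-0.3,0,0,0],[0.2,0,0,0,0,0,0]]]'>/dev/null; python3 st.py .582 .007 .062 104.2
python3 - <<'E'
from h import *
b=cams.camera("side"); crop("s",b,190,180,310,300,5,"side2")
E
```

```text
t 10.0 tcp [0.5846 0.0072 0.0722] vise xy rel handle(mm) 3.1 -33.0 yaw 102.7 down [ 0.012 -0.003 -1.   ] f [0.4 0.2 0.5] fvx,fvy 0.4 0.1 Mz [0.02 0.03 0.  ] w 51.6 q6 -1.97
units to go [-0.066 -0.006 -0.256] turn z 0.21
```

View pics/side2.png

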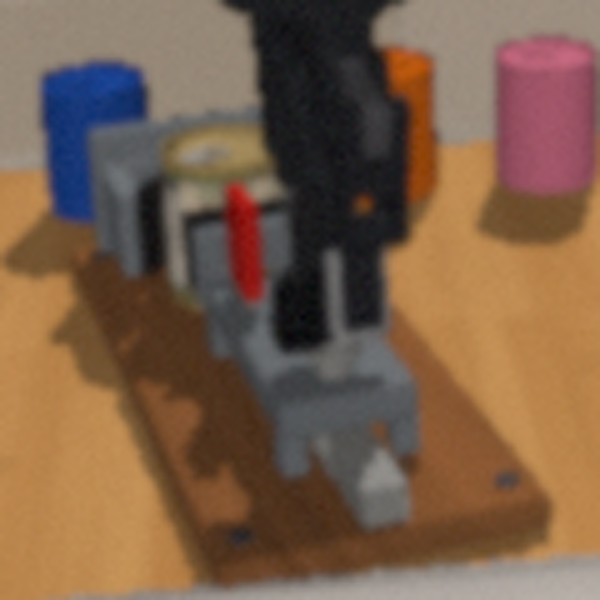

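The gripper stands over the knob, with its fingers in front of and behind the bar and the lever released. I'll fine-align and close.

```bash
python3 -m crank '[[[0.2,-0.06,0,-0.22,0,0.1,0.2],[0.2,0,0,0,0,0,0],[-0.3,0,0,0,0,0,0],[-0.5,0,0,0,0,0,0]]]' 30 >/dev/null; python3 st.py .582 .007 .062 104.2;  python3 -m crank '[[[-1,0,0,0,0,0,0],[-1,0,0,0,0,0,0],[-1,0,0,0,0,0,0]]]' 40 >/dev/null; python3 st.py .582 .007 .062 104.2
```

```text
t 10.45 tcp [0.5854 0.0067 0.0675] vise xy rel handle(mm) 3.7 -33.7 yaw 104.1 down [ 0.007 -0.005 -1.   ] f [0.2 0.5 0.2] fvx,fvy 0.3 0.4 Mz [-0.01 -0.    0.03] w 23.4 q6 -1.99
units to go [-0.084  0.007 -0.139] turn z 0.01
t 10.75 tcp [0.5855 0.0071 0.0681] vise xy rel handle(mm) 4.0 -33.4 yaw 104.1 down [ 0.008 -0.004 -1.   ] f [ 0.4  0.3 -1. ] fvx,fvy 0.5 0.2 Mz [-0.02 -0.11 -0.14] w 11.3 q6 -1.99
units to go [-0.088 -0.003 -0.153] turn z 0.02
```

```bash
python3 -m crank '[[[-0.5,0,0,0,0,0,0],[-0.5,-0.09,-0.02,-0.1,0,0,0],[-0.5,0,0,0,0,0,0]]]' 40 >/dev/null; python3 st.py .582 .007 .062 104.2
```

```text
t 11.05 tcp [0.5818 0.006  0.0641] vise xy rel handle(mm) 0.1 -33.5 yaw 104.1 down [ 0.008 -0.004 -1.   ] f [-0.1  0.7  0.4] fvx,fvy 0.1 0.7 Mz [ 0.04 -0.01  0.03] w 21.4 q6 -1.99
units to go [ 0.005  0.024 -0.052] turn z 0.02
```

```bash
python3 -m crank '[[[-1,0,0,0,0,0,0],[-1,0,0,0,0,0,0],[-1,0,0,0,0,0,0]]]' 50 >/dev/null; python3 st.py .582 .007 .062 104.2;  python3 -m crank '[[[-1,0,0,0,0,0,-0.5],[-1,0,0,0,0,0,-0.6],[-1,0,0,0,0,0,-0.6],[-1,0,0,0,0,0,-0.6],[-1,0,0,0,0,0,-0.6]]]' >/dev/null; python3 st.py .582 .007 .062 104.2
```

```text
t 11.35 tcp [0.582  0.0063 0.0644] vise xy rel handle(mm) 0.3 -33.3 yaw 104.0 down [ 0.009 -0.004 -1.   ] f [ 0.9 -0.5 -0.1] fvx,fvy 0.8 -0.7 Mz [ 0.08  0.02 -0.15] w 11.1 q6 -1.99
units to go [ 0.001  0.018 -0.061] turn z 0.02
t 11.85 tcp [0.5819 0.0062 0.0644] vise xy rel handle(mm) 0.3 -33.4 yaw 83.6 down [ 0.006 -0.007 -1.   ] f [ 0.4 -0.   0.6] fvx,fvy 0.4 -0.1 Mz [0.13 0.04 0.16] w 11.0 q6 -1.63
units to go [ 0.001  0.021 -0.061] turn z 3.0
```

```bash
python3 -m crank '[[[-1,0,0,0,0,0,-0.6],[-1,0,0,0,0,0,-0.6],[-1,0,0,0,0,0,-0.6],[-1,0,0,0,0,0,-0.6],[-1,0,0,0,0,0,-0.6]]]' >/dev/null; python3 st.py .582 .007 .062 49.6; python3 -m crank '[[[-1,0,0,0,0,0,-0.6],[-1,0,0,0,0,0,-0.6],[-1,0,0,0,0,0,-0.3]]]' >/dev/null; python3 st.py .582 .007 .062 49.6
```

```text
t 12.35 tcp [0.5819 0.006  0.0644] vise xy rel handle(mm) 0.2 -33.5 yaw 62.3 down [ 0.003 -0.01  -1.   ] f [-0.2  0.2 -0.4] fvx,fvy -0.2 0.3 Mz [ 0.15 -0.04  0.21] w 10.6 q6 -1.26
units to go [ 0.001  0.024 -0.06 ] turn z -1.84
t 12.65 tcp [0.582  0.0059 0.0644] vise xy rel handle(mm) 0.2 -33.7 yaw 51.6 down [ 0.001 -0.011 -1.   ] f [0.6 1.3 0.5] fvx,fvy 0.9 1.1 Mz [0.22 0.04 0.23] w 11.4 q6 -1.07
units to go [ 0.001  0.027 -0.061] turn z -0.29
```

The knob has turned about 0.91 rad. Mz is 0.23 N m, which implies about 17 N of clamping, and my estimate from preload plus turn agrees at about 19 N. I'll release and back off.

```bash
python3 -m crank '[[[-0.4,0,0,0,0,0,0],[0.1,0,0,0,0,0,0],[0.1,0,0,0.3,0,0,0],[0.1,0,0,0.8,0,0,0],[0.1,0,0,1,0,0,0],[0.1,0,-0.6,0.6,0,0,0],[0.1,0,-1,0,0,0,0],[0.1,0,-1,0,0,0,0],[0.1,0,-1,0,0,0,0],[0.1,0,-0.6,0,0,0,0],[0.1,0,0,0,0,0,0]]]' >/dev/null; python3 st.py
python3 - <<'E'
from h import *
a=cams.camera("top"); b=cams.camera("side")
f=lambda i,k:cv2.resize(i[...,::-1],None,fx=k,fy=k,interpolation=cv2.INTER_CUBIC)
A=f(a[190:290,220:380],3);B=f(b[180:300,190:320],2.5)
cv2.imwrite("pics/fin.png",np.hstack([A,B]))
cv2.imwrite("pics/top_end.png",a[...,::-1])
g0=cv2.imread("pics/top0.png"); d=cv2.absdiff(g0,a[...,::-1])[60:160,220:385].max(2); print("bystander diff",(d>40).sum())
g=cv2.cvtColor(a,cv2.COLOR_RGB2HSV)[...,2].astype(float); big=cv2.resize(g[190:290,220:380],None,fx=5,fy=5,interpolation=cv2.INTER_CUBIC)
n,l,s,c=cv2.connectedComponentsWithStats((big<42).astype(np.uint8))
for i in range(1,n):
    if s[i,4]>800:
        r=cv2.minAreaRect(np.argwhere(l==i)[:,::-1].astype(np.float32)); print(np.round(np.array(r[0])/5+[219.6,189.6],2),np.round(r[1],0),round(r[2],1))
E
```

```text
t 13.75 tcp [ 0.5819 -0.1678  0.1861] vise xy rel handle(mm) -42.5 -202.0 yaw 52.3 down [ 0.008 -0.017 -1.   ] f [ 0.3  0.1 -0.2] fvx,fvy 0.3 0.0 Mz [0.03 0.01 0.03] w 46.9 q6 -1.37
units to go [-0.122  5.182 -3.152] turn z -5.54
bystander diff 0
[345.37 227.35] [ 32. 117.] 36.6
[305.78 232.18] [29. 84.] 75.5
[251.03 240.7 ] [ 22. 126.] 30.1
[280.24 244.44] [140.  17.] 75.7
[256.42 261.86] [127.  16.] 30.7
```

View pics/fin.png

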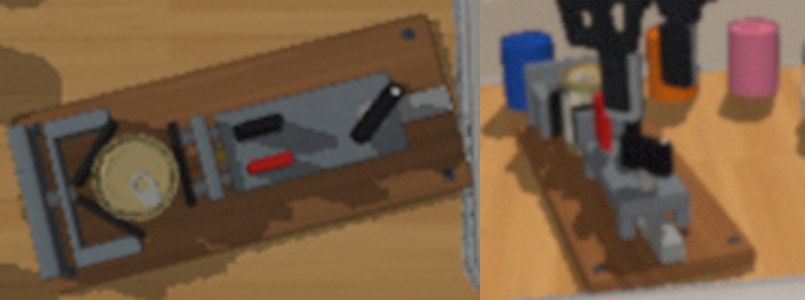

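The bar turned about 52° (0.92 rad). The pad is against the tin, the lever is out, the tin is seated and upright, and the bystanders haven't moved.

```bash
python3 -c "
from rig import arm
print(arm.close_job())"
```

```text
the job is handed in; nothing more can be done
None
```

The tin is clamped in the V and the job is handed in after about 14 s of robot time; no verdict was reported. With the lever squeezed, I slid the jaw up until it pressed the tin into the V with about 7 N at the hand. I then let the lever go so the carriage locked, and turned the wing knob clockwise.

**Last checks:**
- **Knob:** it turned about 0.92 rad, by both the tool angle and the top picture.
- **Grip:** about 15 to 20 N, estimated from the knob torque of 0.23 N m and the pad preload, because there is no direct force reading. The torque readings scattered: an early one, 0.16 N m at 0.36 rad, was lower than expected.
- **Tin and jaw:** in the last pictures the tin stands upright in the V, the pad is against it and the lever is out. The pad did not move visibly while the knob was turned, so it was already bearing on the tin when the carriage locked.
- **Spice jar, salt mill and mug:** the area around them showed no change from the first picture.
- **Robot:** the gripper was clear of everything at the end.

**Disagreement:** distances from the top camera came out about 4% short of the tool's own readings (43.9 mm against 45.7 mm of carriage travel). I treated this as a scale error in the camera measurement.

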